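Pack the kit tray with the parts of a stripped coffee machine

TASK

Put the four parts of the stripped coffee machine into the kit tray, each upright and fully down in its own insert: the pump with the spout in the round well, the square coil in the square well, the transformer lengthways in the oblong well, and the collar with the hole over the post, flat on its pedestal. Leave the plain can without a spout and the solid disc without a hole where they stand on the bench.

Things in the scene. Friction and masses are not known exactly. Their poses are not given: they have to be found in the camera images.
- pump: Small pump: upright steel can, 42 mm diameter, 58 mm high, with a thin brass spout (12 mm diameter) standing up from the middle of its top to 74 mm. About 0.2 kg. Loose on the bench. Origin: centre of its underside; its z axis points up.
- coil: Solenoid coil: upright black block 40 x 40 mm and 46 mm high, with a round steel core (16 mm diameter) standing up from the middle of its top to 60 mm and two small flat brass terminals. About 0.16 kg. Loose on the bench. Origin: centre of its underside; its z axis points up. x and y are square to its sides.
- transformer: Transformer: upright oblong iron core 60 mm (x) by 22 mm (y), 50 mm high, on a 62 x 34 x 3 mm foot plate, with a copper winding round its middle, 36 mm (x) by 32 mm (y), from 4 to 44 mm height; grip it across the winding (along y). About 0.3 kg. Loose on the bench. Origin: centre of its underside; its z axis points up. x runs along its length.
- collar: Aluminium collar lying flat: 54 mm outer diameter, 28 mm high, with a 32 mm hole right through. About 0.14 kg. Loose on the bench. Origin: centre of its underside; its z axis points up. The hole's axis is z.
- plain_can: Look-alike of the pump, to be left alone: the same upright steel can, 42 mm diameter, 58 mm high, but with a flat top and no spout. Loose on the bench. Origin: centre of its underside; its z axis points up.
- end_cap: Look-alike of the collar, to be left alone: solid aluminium disc of 54 mm diameter, 28 mm high, without a hole. Loose on the bench. Origin: centre of its underside; its z axis points up.
- nest_round: Fixed grey insert with black walls or pedestal, in any quarter of the 2 x 2 kit tray (inserts 104 mm apart, tray rim 16 mm high). Base plate 100 x 100 x 6 mm, underside 4 mm above the bench. On it, a round wall forms a well 64 mm in diameter, wall top 18 mm, floor 6 mm above the underside. The pump's place. Origin: centre of its underside; its z axis points up.
- nest_square: Fixed grey insert with black walls or pedestal, in any quarter of the 2 x 2 kit tray (inserts 104 mm apart, tray rim 16 mm high). Base plate 100 x 100 x 6 mm, underside 4 mm above the bench. On it, four walls form a square well 62 x 62 mm, wall top 18 mm, floor 6 mm above the underside. The coil's place. Origin: centre of its underside; its z axis points up. x and y are square to the walls.
- nest_long: Fixed grey insert with black walls or pedestal, in any quarter of the 2 x 2 kit tray (inserts 104 mm apart, tray rim 16 mm high). Base plate 100 x 100 x 6 mm, underside 4 mm above the bench. On it, four walls form an oblong well 86 mm (x) by 50 mm (y), wall top 18 mm, floor 6 mm above the underside. The transformer's place, lengthways. Origin: centre of its underside; its z axis points up. x runs along the well.
- nest_post: Fixed grey insert with black walls or pedestal, in any quarter of the 2 x 2 kit tray (inserts 104 mm apart, tray rim 16 mm high). Base plate 100 x 100 x 6 mm, underside 4 mm above the bench. On it a round pedestal (52 mm diameter), its top 22 mm above the underside, with a steel post (14 mm diameter) in the middle up to 46 mm. The collar's place: it goes over the post and lies on the pedestal. Origin: centre of its underside; its z axis points up.
There are look-alikes about, which are no part of the job. Leave any blue or pink look-alike of the coil alone.

How it is judged:
By the outcome, as a careful person would: the job done as asked, in the order asked, and still so for the second after the job is handed in, with the robot touching nothing.
It also fails if it takes over 106 s, if anything falls off the work surface, if the arm or the gripper's body presses on something with over 40 N, if the wrist force passes 120 N, or if a joint passes its speed limit or range.

ROBOT

A 6-joint arm with a two-finger parallel gripper is mounted at the origin on the work surface. World frame = base frame: x ahead of the robot, y to its left, z up, the work surface at z = 0. Lengths are in m, angles in degrees, forces in N, time in s.
With the tool pointing down it reaches from about 0.25 to 0.8 m from the base axis. Payload 8.5 kg.
Tool frame: the origin (TCP) lies at the very end of the fingers, on their centre line; the grasp point (between the pads) lies 19 mm behind it; z points along the fingers, y is the direction in which the jaws open and shut (so a half turn about z gives the same grasp; the last joint's range is limited). The gripper opens to 85 mm and grips with 20 to 120 N. Pads are 22 mm wide; open, the fingers measure 114 mm over their backs; the gripper's body (76 mm by 85 mm) begins 54 mm behind the grasp point. The pads swing forward as they close: fully open they stand 13 mm farther back than shut.
Start: joints at [-64.114, 13.648, -0.773, 75.585, 0, 90], TCP at [0.229, -0.472, 0.231] pointing down, gripper open.
Joint ranges: [-152.45, 152.45], [-59.26, 108.67], [-65.41, 83.53], [-104.44, 129.93], [-82.83, 76.93], [-180, 180]. Speed limits (degrees/s): [127.2, 127.2, 159.86, 180, 180, 180].

INTERFACE

Orientations are given as [roll, pitch, yaw] about the fixed x, y, z axes, in that order (R = Rz(yaw) Ry(pitch) Rx(roll)).
In Python, from workcell import telemetry, cams, order gives the robot as it stands.
- The arm moves only by the tool apply_moves, never from a script. Its argument "increments" is a list of rows, each a list of 4 numbers: the shift along the tool's x, y, z in mm, then the turn about the tool's z in rad. A call has 1 to 5 rows; each row shifts and turns the commanded pose from where the row before left it, along the tool's axes as they then stand; what a row does not reach is not made up. A row lasts 1/10 s, in which the tool goes at most 50 mm and 8.59 degrees, less where a joint would pass 70% of its speed; a pose out of reach is approached as far as the arm can. A call is refused whole if a number of a shift passes 50 or a number of a turn 0.15, either way. A call with a gripper value outside its range is refused whole. "jaw" is the closure in counts, from 0 (fully open) to 255 (shut), set as the call begins (left out, the last holds). The fingers move at their own pace and stop on an object; "squeeze" is the grip in N (left out, the last holds). Time passes only in rows, so rows that do not move let the fingers close. It gives the time, the measured TCP pose, the force and the opening at its end, in the units of the state.
- telemetry.observe(): the state, without advancing time (a new reading comes with each control period).
- cams.camera(name): name is "side" or "top"; returns the picture (420x560x3 uint8, red, green, blue); there is no depth.
- cams.get_calibration(name): a dict with "mtx" (3x3 intrinsics, pixels), "R" (3x3) and "t" (3): a world point X has camera coordinates R X + t. Camera axes: x right, y down, z forward; pixel columns grow to the right and rows downward; lengths in m; the calibration is good to about 2 mm. A picture is of the moment at which its call begins. get_calibration takes no time and is no camera call.
- order.sign_off(): hands the job in, once; it reports no verdict.
The state is a dict: "clock": time; "qpos": joint angles; "joint_velocities": joint speeds; "joint_efforts": joint torques, N m; "tcp_pos": TCP position; "eef_rot": TCP orientation; "ft_force": force on the tool from outside, world axes, zero at the start; "ft_torque": the same for the moment, N m; "grip_width": opening from 0.0 (shut) to 1.0 (fully open).
Only numpy, scipy, OpenCV 4.12 (cv2) and the standard library are available. Lean on these libraries where they do the work, as an engineer would, in place of code of your own. Each camera call takes 0.05 s, during which the arm holds its last target.

## Working session

There is one attempt and no reset: what is moved stays moved. The work goes in short steps, Python scripts to look and compute and a tool call to move; the robot and the scene stay as the last step left them, time stands still between calls to the robot, and variables do not carry over. Pictures are saved under pics/ and viewed, and the job is handed in when it is done.

Besides the shell and the picture viewer there is one more tool, called after "Request:" by a JSON object that holds its "name" and its "arguments", one argument or row to a line. apply_moves: Moves the arm, as the interface text tells. Its arguments: {"type":"object","properties":{"increments":{"type":"array"},"jaw":{"type":"number"},"squeeze":{"type":"number"}},"required":["increments"]}

```bash
ls; mkdir -p pics; python3 - <<'E'
from workcell import telemetry, cams, order
import cv2
print(telemetry.observe())
for n in("top","side"):
    im=cams.camera(n); cv2.imwrite(f"pics/{n}0.png",im[:,:,::-1]); c=cams.get_calibration(n); print(n,c)
E
```

```text
pics
{'clock': 0.0, 'qpos': array([-6.41158872e+01,  1.36826211e+01, -8.15051174e-01,  7.55834964e+01,
       -9.19087500e-04,  9.00010894e+01]), 'joint_velocities': array([-0.03678604, -0.00871035, -0.05905388,  0.01518725, -0.06852287,
       -0.03993405]), 'joint_efforts': array([-5.78802201e-05, -5.38780260e+01,  3.46432757e+01,  1.85281760e-02,
       -5.51896755e-05,  1.04741474e-05]), 'tcp_pos': array([ 0.22901467, -0.47198138,  0.23067523]), 'eef_rot': array([-1.79918831e+02,  9.20629931e-04,  2.58830247e+01]), 'ft_force': array([0.20179809, 0.00596169, 0.92962066]), 'ft_torque': array([-0.00285597, -0.02848091, -0.03265511]), 'grip_width': 0.9997304582076663}
top {'mtx': array([[415.42689924,   0.        , 274.79883636],
       [  0.        , 415.42689924, 205.02650617],
       [  0.        ,   0.        ,   1.        ]]), 'R': array([[-0.0055965 , -0.99997703, -0.00382358],
       [-0.99717414,  0.00586719, -0.07489538],
       [ 0.07491609,  0.00339363, -0.99718407]]), 't': array([0.09925745, 0.54642479, 1.08236061])}
side {'mtx': array([[428.87333912,   0.        , 272.04439755],
       [  0.        , 428.87333912, 210.25219051],
       [  0.        ,   0.        ,   1.        ]]), 'R': array([[-0.860568  , -0.5090904 ,  0.01580135],
       [-0.28255236,  0.45135558, -0.84642915],
       [ 0.42377693, -0.73287455, -0.53226686]]), 't': array([0.54073935, 0.16879492, 0.7950992 ])}
```

View pics/top0.png

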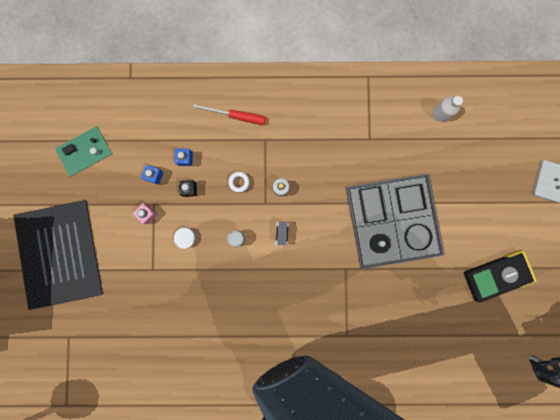

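View pics/side0.png

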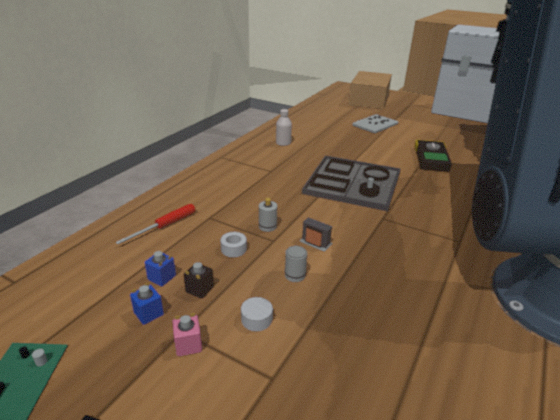

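The top picture shows black coil (188,188), collar with hole (238,182), pump (281,187), plain can (236,239), solid disc (185,238), transformer (282,233), and the tray at about (395,222). In the tray, the oblong well is upper left, square upper right, post lower left and round lower right. I'll confirm these in enlarged crops.

```bash
python3 - <<'E'
import cv2,numpy as np
im=cv2.imread("pics/top0.png")
cv2.imwrite("pics/c1.png",cv2.resize(im[140:260,125:305],None,fx=4.4,fy=4.4,interpolation=cv2.INTER_CUBIC))
cv2.imwrite("pics/c2.png",cv2.resize(im[170:275,340:450],None,fx=5.5,fy=5.5,interpolation=cv2.INTER_CUBIC))
im=cv2.imread("pics/side0.png")
cv2.imwrite("pics/c3.png",cv2.resize(im[185:365,130:350],None,fx=3.3,fy=3.3,interpolation=cv2.INTER_CUBIC))
E
```

```text
(no output)
```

View pics/c1.png

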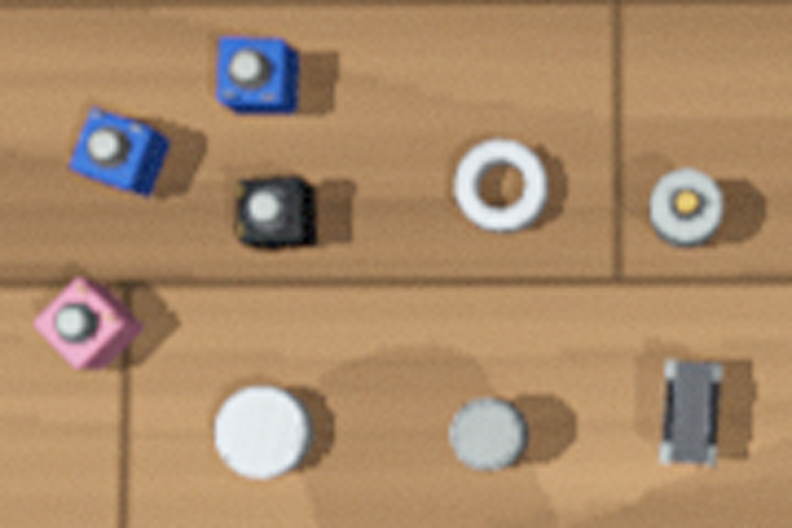

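View pics/c2.png

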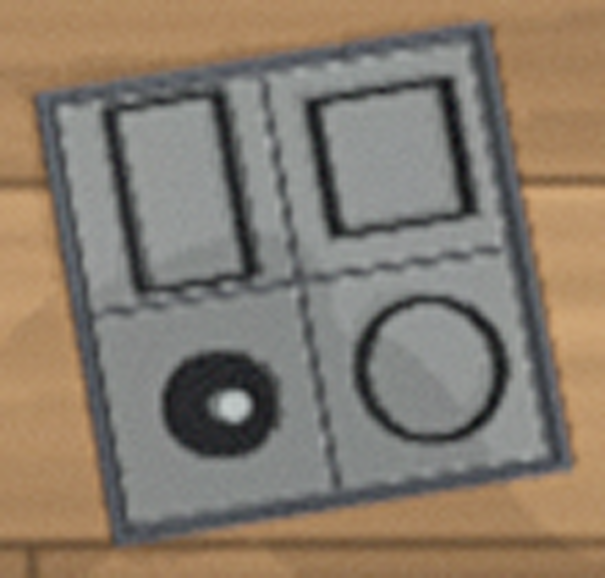

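View pics/c3.png

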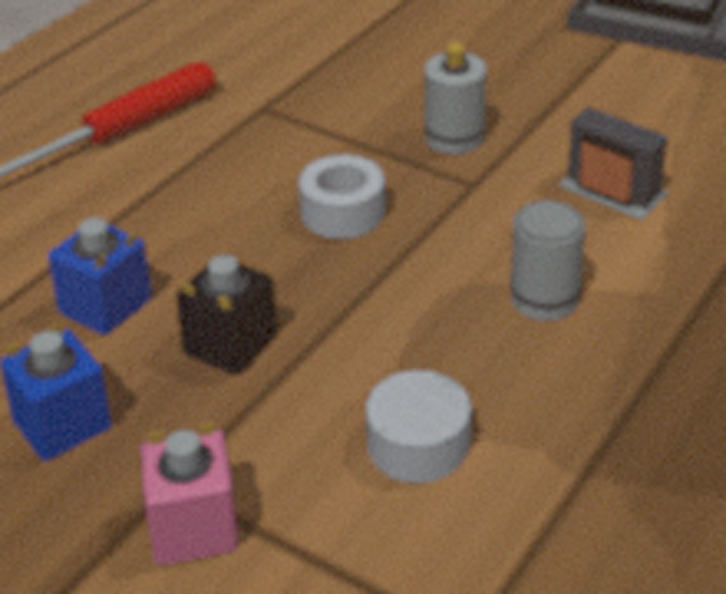

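The crops confirm the parts:
- **Pump:** (281,187). It has a brass spout; the can at (236,239) has a plain top.
- **Coil:** (188,188), the only black one. The blue (183,157), (152,174) and pink (144,213) blocks stay.
- **Collar:** (238,182), with a hole showing wood; (185,238) is solid.
- **Transformer:** (282,233).

Next I'll measure them.

```bash
cat > h.py <<'E'
import cv2,numpy as np
from workcell import telemetry,cams,order
def ray(cam,uv,z):
    c=cams.get_calibration(cam); K,R,t=c["mtx"],np.array(c["R"]),np.array(c["t"])
    d=R.T@np.linalg.inv(K)@np.array([uv[0],uv[1],1.]); C=-R.T@t
    return (C+d*(z-C[2])/d[2])[:2]
def proj(cam,X):
    c=cams.get_calibration(cam); p=c["mtx"]@(np.array(c["R"])@np.array(X,float)+np.array(c["t"])); return p[:2]/p[2]
S=6
def crop(im,x0,y0,x1,y1):
    return cv2.resize(im[y0:y1,x0:x1],None,fx=S,fy=S,interpolation=cv2.INTER_CUBIC)
def up(c,x0,y0): # upscaled px -> image px
    return (np.asarray(c,float)+.5)/S-.5+np.array([x0,y0])
def big(m):
    cs,_=cv2.findContours(m.astype(np.uint8),cv2.RETR_EXTERNAL,cv2.CHAIN_APPROX_NONE)
    return max(cs,key=cv2.contourArea)
def snap(n,name):
    im=cams.camera(n)[:,:,::-1].copy(); cv2.imwrite(f"pics/{name}.png",im); return im
E
python3 - <<'E'
from h import *
im=cv2.imread("pics/top0.png")
def hsv(b): 
    c=crop(im,*b); return c,cv2.cvtColor(c,cv2.COLOR_BGR2HSV)
def w(cnt,b,z): return np.array([ray("top",up(p[0],b[0],b[1]),z) for p in cnt])
def circ(name,b,m,z):
    cnt=big(m); P=w(cnt,b,z).astype(np.float32)
    A=np.c_[2*P,np.ones(len(P))]; s=np.linalg.lstsq(A,(P**2).sum(1),rcond=None)[0]
    print(name,s[:2].round(4),"r",np.sqrt(s[2]+s[0]**2+s[1]**2).round(4), up(cv2.minEnclosingCircle(cnt)[0],*b[:2]).round(1))
def rect(name,b,m,z):
    P=w(big(m),b,z).astype(np.float32); r=cv2.minAreaRect(P*1000); print(name,np.round(r[0],1),np.round(r[1],1),round(r[2],1)); return r
b=(222,165,254,198);c,h=hsv(b);circ("collar",b,(h[...,1]<60)&(h[...,2]>150),.028)
b=(266,174,297,202);c,h=hsv(b);
circ("pumpcan",b,((h[...,1]<60)&(h[...,2]>120)),.058)
circ("spout",b,(h[...,1]>110)&(h[...,2]>190),.074)
b=(172,174,203,201);c,h=hsv(b)
m=(h[...,2]<75); rect("coil dark",b,m,.03)
circ("core",b,(h[...,1]<50)&(h[...,2]>125),.060)
cv2.imwrite("pics/coilm.png",np.hstack([c,np.repeat((m*255).astype(np.uint8)[...,None],3,2)]))
b=(268,216,298,250);c,h=hsv(b)
m=(h[...,1]<70)&(h[...,2]<150)&(h[...,2]>70); rect("trafo core",b,m,.05); 
m2=(h[...,1]<60); rect("trafo all",b,m2,.05)
cv2.imwrite("pics/trm.png",np.hstack([c]+[np.repeat((q*255).astype(np.uint8)[...,None],3,2) for q in(m,m2)]))
b=(335,165,455,275);c,h=hsv(b)
m=(h[...,1]<75)
r=rect("tray",b,m,.016)
c0=np.array(r[0]);print(cv2.boxPoints(r).round(1))
circ("pedestal",(365,228,395,258),hsv((365,228,395,258))[1][...,2]<80,.026)
circ("round",(400,220,438,255),hsv((400,220,438,255))[1][...,2]<90,.022)
for nm,bb in(("long",(353,180,388,228)),("square",(394,180,430,216))):
    rect(nm,bb,hsv(bb)[1][...,2]<80,.022)
circ("post",(365,228,395,258),(lambda q:(q[...,2]>130)&(np.hypot(*(np.indices(q.shape[:2])-np.array([[[90]],[[90]]])))<50))(hsv((365,228,395,258))[1]),.05)
E
```

```text
collar [0.6095 0.193 ] r 0.0278 [238.1 181.6]
pumpcan [0.5921 0.0813] r 0.0222 [280.2 186.7]
spout [0.5928 0.0811] r 0.005 [280.6 185.5]
coil dark [592.7 326. ] [42.5 46.9] 4.7
core [0.593 0.328] r 0.0092 [184.5 186.6]
trafo core [472.4  78.7] [33.8 60. ] 85.3
trafo all [471.4  79.4] [34.8 61.7] 85.3Traceback (most recent call last):
  File "<stdin>", line 26, in <module>
  File "<stdin>", line 11, in rect
  File "<stdin>", line 5, in w
  File "h.py", line 4, in ray
    c=cams.get_calibration(cam); K,R,t=c["mtx"],np.array(c["R"]),np.array(c["t"])
ValueError: time passes only in moves, steps and waits
```

```bash
python3 - <<'E'
import re
s=open("h.py").read().replace("c=cams.get_calibration(cam)","c=cal(cam)")
s=s.replace("def ray","import functools\n@functools.lru_cache\ndef cal(n): return cams.get_calibration(n)\ndef ray",1)
open("h.py","w").write(s)
E
python3 - <<'E'
from h import *
im=cv2.imread("pics/top0.png")
def hsv(b): 
    c=crop(im,*b); return c,cv2.cvtColor(c,cv2.COLOR_BGR2HSV)
def w(cnt,b,z): return np.array([ray("top",up(p[0],b[0],b[1]),z) for p in cnt])
def circ(name,b,m,z):
    cnt=big(m); P=w(cnt,b,z)
    A=np.c_[2*P,np.ones(len(P))]; s=np.linalg.lstsq(A,(P**2).sum(1),rcond=None)[0]
    print(name,s[:2].round(4),"r",np.sqrt(s[2]+s[0]**2+s[1]**2).round(4))
def rect(name,b,m,z):
    P=w(big(m),b,z).astype(np.float32); r=cv2.minAreaRect(P*1000); print(name,np.round(r[0],1),np.round(r[1],1),round(r[2],1)); return r
b=(335,165,455,275);c,h=hsv(b)
r=rect("tray",b,(h[...,1]<75),.016)
bp=cv2.boxPoints(r);print(bp.round(1))
circ("pedestal",(365,228,395,258),hsv((365,228,395,258))[1][...,2]<80,.026)
circ("round",(400,220,438,255),hsv((400,220,438,255))[1][...,2]<90,.022)
for nm,bb in(("long",(356,183,388,225)),("square",(394,180,430,216))):
    rect(nm,bb,hsv(bb)[1][...,2]<80,.022)
a=(r[2]%90); a=np.deg2rad(a if a<45 else a-90); ex=np.array([np.cos(a),np.sin(a)]);ey=np.array([-ex[1],ex[0]])
for nm,i,j in(("long",1,1),("square",1,-1),("post",-1,1),("round",-1,-1)):
    print(nm,(np.array(r[0])+52*i*ex+52*j*ey).round(1))
E
```

```text
tray [ 504.  -221.7] [224.4 225.8] 9.1
[[ 375.4 -127.9]
 [ 411.  -350.9]
 [ 632.6 -315.5]
 [ 596.9  -92.5]]
pedestal [ 0.445  -0.1783] r 0.0264
round [ 0.4611 -0.2801] r 0.0361
long [ 546.7 -162.4] [96.2 61.5] 9.4
square [ 563.  -264.2] [69.4 73.7] 9.0
long [ 547.1 -162.1]
square [ 563.5 -264.8]
post [ 444.4 -178.5]
round [ 460.8 -281.2]
```

```bash
python3 - <<'E'
import cv2,numpy as np
a=cv2.imread("pics/coilm.png"); b=cv2.imread("pics/trm.png")
H=a.shape[0]+b.shape[0]; o=np.zeros((H,max(a.shape[1],b.shape[1]),3),np.uint8); o[:a.shape[0],:a.shape[1]]=a;o[a.shape[0]:,:b.shape[1]]=b
cv2.imwrite("pics/masks.png",o)
E
```

```text
(no output)
```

View pics/masks.png

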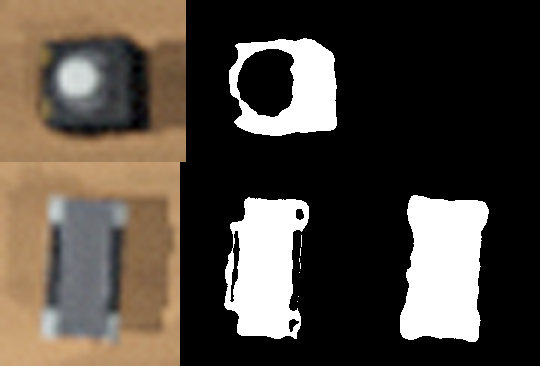

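```bash
python3 - <<'E'
from h import *
R,t=np.array(cal("top")["R"]),np.array(cal("top")["t"]);print("C",-R.T@t)
print("core@.05",ray("top",(282.1,233.6),.05),"foot corners@.003",[ray("top",up(p,268,216),.003).round(4) for p in((50,35),(129,35),(116,177),(42,178))])
# predicted pixels in the side view for check
for n,X in(("pump spout",(.5925,.0812,.074)),("coil core",(.593,.3275,.06)),("trafo top",(.472,.079,.05)),("collar top",(.6095,.193,.028)),("post",(.4447,-.1784,.05))):
    print(n,proj("side",X).round(1))
E
```

```text
C [0.46434994 0.09237607 1.12061697]
core@.05 [0.47100502 0.07766099] foot corners@.003 [array([0.5041, 0.0934]), array([0.5039, 0.058 ]), array([0.4405, 0.0643]), array([0.4403, 0.0974])]
pump spout [267.8 199.1]
coil core [197.1 264.7]
trafo top [316.8 223.8]
collar top [233.  238.9]
post [370.5 178.8]
```

Request:
{"name": "apply_moves", "arguments": {
  "increments": [
    [0,0,-20,0.15]
  ],
  "jaw": 0,
  "squeeze": 50
}}

```text
clock: 0.2
tcp_pos: [0.2286, -0.471, 0.2491]
eef_rot: [-179.7, 0.0, 17.2]
ft_force: [0.1, -0.8, 0.1]
grip_width: 0.999
```

```bash
python3 - <<'E'
from h import *
s=telemetry.observe();print(s["qpos"],s["tcp_pos"],s["eef_rot"])
E
```

```text
[-6.41157611e+01  1.34302762e+01  1.53775803e+00  7.83982713e+01
  1.20789672e-03  9.86353069e+01] [ 0.22855598 -0.47100737  0.2490684 ] [-1.79712325e+02  4.24661121e-02  1.72490356e+01]
```

Planned side-view pixels match the side picture to within about 3 px. Since yaw = j1 − j6 + 180, I'll work near yaw 189. This is the planning helper.

```bash
cat >> h.py <<'E'
def plan(x,y,z,yaw,vmax=45,first=None):
    s=telemetry.observe(); p=s["tcp_pos"]*1000; a=s["eef_rot"][2]
    T=np.array([x,y,z]); da=yaw-a; da=(da+180)%360-180
    print("clock",round(s["clock"],2),"at",p.round(1),"yaw",round(a,2),"j",s["qpos"].round(0),"w",round(s["grip_width"],3),"F",s["ft_force"].round(1))
    if first is not None: da=first
    n=int(max(np.ceil(np.linalg.norm(T-p)/vmax),np.ceil(abs(da)/8.5),1))
    out=[];cur=p.copy()
    for i in range(n):
        goal=p+(T-p)*(i+1)/n; r=np.deg2rad(a+da*i/n); d=goal-cur
        tx=np.array([np.cos(r),np.sin(r)]);ty=np.array([np.sin(r),-np.cos(r)])
        row=[round(float(d[:2]@tx),1),round(float(d[:2]@ty),1),round(float(-d[2]),1),round(float(-np.deg2rad(da)/n),4)]
        cur=cur+np.r_[row[0]*tx+row[1]*ty,-row[2]]; out.append(row)
    for i in range(0,n,5): print(out[i:i+5])
E
python3 -c "
from h import *
plan(592.5,81,140,189,first=171.75)"
```

```text
clock 0.2 at [ 228.6 -471.   249.1] yaw 17.25 j [-64.  13.   2.  78.   0.  99.] w 0.999 F [ 0.1 -0.8  0.1]
[[24.3, -20.0, 5.2, -0.1427], [27.0, -16.3, 5.2, -0.1427], [29.0, -12.3, 5.2, -0.1427], [30.4, -8.0, 5.2, -0.1427], [31.3, -3.7, 5.2, -0.1427]]
[[31.4, 0.9, 5.2, -0.1427], [31.1, 5.3, 5.2, -0.1427], [29.9, 9.7, 5.1, -0.1427], [28.3, 13.8, 5.2, -0.1427], [26.0, 17.7, 5.2, -0.1427]]
[[23.3, 21.3, 5.2, -0.1427], [20.0, 24.3, 5.2, -0.1427], [16.3, 26.9, 5.2, -0.1427], [12.3, 29.0, 5.2, -0.1427], [8.1, 30.4, 5.2, -0.1427]]
[[3.6, 31.3, 5.2, -0.1427], [-0.8, 31.5, 5.2, -0.1427], [-5.3, 31.0, 5.2, -0.1427], [-9.7, 30.0, 5.2, -0.1427], [-13.8, 28.3, 5.2, -0.1427]]
[[-17.7, 26.0, 5.2, -0.1427]]
```

Request:
{"name": "apply_moves", "arguments": {
  "increments": [
    [24,-20,5,-0.143],
    [27,-16,5,-0.143],
    [29,-12,5,-0.143],
    [30,-8,5,-0.143],
    [31,-4,5,-0.143]
  ]
}}

```text
clock: 0.7
tcp_pos: [0.3153, -0.3404, 0.2258]
eef_rot: [-180.0, -0.0, 58.6]
ft_force: [0.6, -0.2, -0.3]
grip_width: 1.0
```

Request:
{"name": "apply_moves", "arguments": {
  "increments": [
    [31,1,5,-0.143],
    [31,5,5,-0.143],
    [30,10,5,-0.143],
    [28,14,5,-0.143],
    [26,18,5,-0.143]
  ]
}}

```text
clock: 1.2
tcp_pos: [0.402, -0.2095, 0.2009]
eef_rot: [-180.0, -0.0, 99.6]
ft_force: [0.4, -0.4, 0.0]
grip_width: 0.999
```

Request:
{"name": "apply_moves", "arguments": {
  "increments": [
    [23,21,5,-0.143],
    [20,24,5,-0.143],
    [16,27,5,-0.143],
    [12,29,5,-0.143],
    [8,30,5,-0.143]
  ]
}}

```text
clock: 1.7
tcp_pos: [0.4878, -0.0789, 0.1759]
eef_rot: [-180.0, -0.0, 140.5]
ft_force: [-0.3, -0.3, -0.3]
grip_width: 1.001
```

Request:
{"name": "apply_moves", "arguments": {
  "increments": [
    [4,31,5,-0.143],
    [-1,31,5,-0.143],
    [-5,31,5,-0.143],
    [-10,30,5,-0.143],
    [-14,28,5,-0.143]
  ]
}}

```text
clock: 2.2
tcp_pos: [0.5733, 0.0522, 0.1507]
eef_rot: [-180.0, -0.0, -178.5]
ft_force: [-0.1, -0.3, -0.7]
grip_width: 1.002
```

Request:
{"name": "apply_moves", "arguments": {
  "increments": [
    [-18,26,5,-0.143],
    [0,0,0,0],
    [0,0,0,0]
  ]
}}

```text
clock: 2.5
tcp_pos: [0.59, 0.0777, 0.1455]
eef_rot: [-180.0, -0.1, -170.7]
ft_force: [-0.4, -0.3, 0.2]
grip_width: 1.001
```

```bash
python3 -c "
from h import *
plan(592.5,81,100,189)"
```

```text
clock 2.5 at [590.   77.7 145.5] yaw -170.67 j [ 8. 23. -0. 67. -0. -2.] w 1.001 F [-0.4 -0.3  0.2]
[[-1.5, 1.4, 22.7, 0.0029], [-1.5, 1.5, 22.8, 0.0029]]
```

Request:
{"name": "apply_moves", "arguments": {
  "increments": [
    [-3,3,25,0],
    [0,0,35,0],
    [0,0,35,0],
    [0,0,25,0],
    [0,0,10,0]
  ]
}}

```text
clock: 3.0
tcp_pos: [0.5907, 0.0794, 0.0142]
eef_rot: [-180.0, -0.2, -170.8]
ft_force: [-0.7, -0.6, 0.6]
grip_width: 0.999
```

Request:
{"name": "apply_moves", "arguments": {
  "increments": [
    [0,0,0,0],
    [0,0,0,0],
    [0,0,0,0],
    [0,0,0,0],
    [0,0,0,0]
  ],
  "jaw": 255,
  "squeeze": 40
}}

```text
clock: 3.5
tcp_pos: [0.594, 0.0808, 0.0181]
eef_rot: [-180.0, 0.2, -170.7]
ft_force: [-1.7, -0.8, 7.4]
grip_width: 0.484
```

Request:
{"name": "apply_moves", "arguments": {
  "increments": [
    [0,0,0,0],
    [0,0,0,0],
    [0,0,0,0],
    [0,0,0,0],
    [0,0,0,0]
  ]
}}

```text
clock: 4.0
tcp_pos: [0.594, 0.0808, 0.0181]
eef_rot: [-180.0, 0.2, -170.7]
ft_force: [-0.8, -0.7, 6.6]
grip_width: 0.479
```

```bash
python3 -c "
from h import *
plan(461,-281,130,189)
snap('side','s1')"
```

```text
clock 4.0 at [594.   80.8  18.1] yaw -170.66 j [  8.  29. -11.  50.  -0.  -2.] w 0.479 F [-0.8 -0.7  6.6]
[[21.1, -37.3, -12.4, 0.0007], [21.1, -37.3, -12.5, 0.0007], [21.0, -37.3, -12.4, 0.0007], [21.1, -37.3, -12.4, 0.0007], [21.0, -37.3, -12.5, 0.0007]]
[[21.0, -37.3, -12.4, 0.0007], [20.9, -37.4, -12.4, 0.0007], [21.0, -37.4, -12.5, 0.0007], [20.9, -37.3, -12.4, 0.0007]]
```

View pics/s1.png

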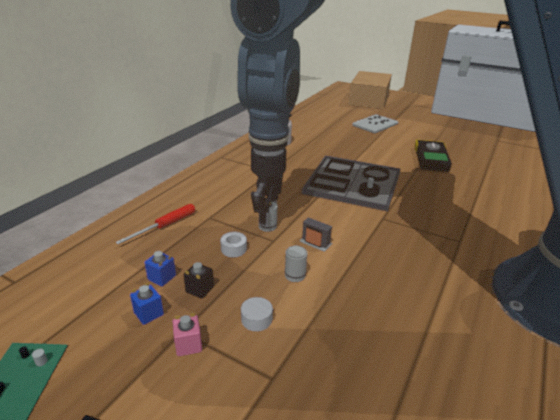

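The side picture shows the gripper closed on the spouted can near (268,215). The opening of 0.48 is about 41 mm, so it is held. I'll lift it and carry it to the round well.

Request:
{"name": "apply_moves", "arguments": {
  "increments": [
    [0,0,-20,0],
    [0,0,-35,0],
    [0,0,-35,0],
    [0,0,-20,0],
    [0,0,0,0]
  ]
}}

```text
clock: 4.55
tcp_pos: [0.5948, 0.0811, 0.13]
eef_rot: [-180.0, 0.4, -170.6]
ft_force: [0.4, -0.4, -2.5]
grip_width: 0.482
```

```bash
python3 -c "
from h import *
plan(461,-281,128,189.2)"
```

```text
clock 4.55 at [594.8  81.1 130. ] yaw -170.65 j [ 8. 23. -2. 65.  0. -2.] w 0.482 F [ 0.4 -0.4 -2.5]
[[21.2, -37.3, 0.2, 0.0003], [21.2, -37.3, 0.2, 0.0003], [21.2, -37.3, 0.3, 0.0003], [21.2, -37.3, 0.2, 0.0003], [21.1, -37.3, 0.2, 0.0003]]
[[21.2, -37.3, 0.2, 0.0003], [21.1, -37.3, 0.3, 0.0003], [21.2, -37.3, 0.2, 0.0003], [21.1, -37.3, 0.2, 0.0003]]
```

Request:
{"name": "apply_moves", "arguments": {
  "increments": [
    [10,-18,0,0],
    [20,-35,0,0],
    [23,-40,0,0],
    [23,-40,0,0],
    [23,-40,0,0]
  ]
}}

```text
clock: 5.05
tcp_pos: [0.5219, -0.1072, 0.1252]
eef_rot: [180.0, -0.1, -170.6]
ft_force: [1.1, -1.2, -2.3]
grip_width: 0.485
```

Request:
{"name": "apply_moves", "arguments": {
  "increments": [
    [23,-40,0,0],
    [23,-40,0,0],
    [23,-40,0,0],
    [14,-28,0,0],
    [8,-15,0,0]
  ]
}}

```text
clock: 5.55
tcp_pos: [0.4584, -0.2838, 0.1252]
eef_rot: [180.0, -0.1, -170.8]
ft_force: [0.8, 0.7, -2.7]
grip_width: 0.479
```

Request:
{"name": "apply_moves", "arguments": {
  "increments": [
    [0,0,0,0],
    [0,0,0,0]
  ]
}}

```text
clock: 5.75
tcp_pos: [0.4595, -0.2814, 0.1254]
eef_rot: [179.9, -0.1, -170.7]
ft_force: [-0.1, -0.3, -2.0]
grip_width: 0.478
```

```bash
python3 -c "
from h import *
plan(461,-281,45,189.2)"
```

```text
clock 5.75 at [ 459.5 -281.4  125.4] yaw -170.71 j [-31.  18. -10.  62.   0. -41.] w 0.478 F [-0.1 -0.3 -2. ]
[[-0.8, 0.1, 40.2, 0.0008], [-0.8, 0.0, 40.2, 0.0008]]
```

Request:
{"name": "apply_moves", "arguments": {
  "increments": [
    [-2,0,30,0],
    [0,0,30,0],
    [0,0,20,0],
    [0,0,10,0],
    [0,0,2,0]
  ]
}}

```text
clock: 6.25
tcp_pos: [0.4616, -0.28, 0.0332]
eef_rot: [179.9, -0.1, -170.6]
ft_force: [-0.6, -0.0, -2.3]
grip_width: 0.485
```

Request:
{"name": "apply_moves", "arguments": {
  "increments": [
    [0,0,2,0],
    [0,0,1,0],
    [0,0,1,0],
    [0,0,1,0],
    [0,0,0,0]
  ]
}}

```text
clock: 6.75
tcp_pos: [0.4621, -0.2814, 0.0295]
eef_rot: [-180.0, 0.0, -170.7]
ft_force: [0.3, -0.0, -2.1]
grip_width: 0.482
```

Request:
{"name": "apply_moves", "arguments": {
  "increments": [
    [0,0,1,0],
    [0,0,1,0],
    [0,0,0,0]
  ]
}}

```text
clock: 7.05
tcp_pos: [0.4621, -0.2815, 0.0281]
eef_rot: [-180.0, 0.0, -170.7]
ft_force: [-2.0, 1.7, 8.1]
grip_width: 0.484
```

Contact (8 N), so the pump is on the floor of the well. I'll release it and retreat straight up.

Request:
{"name": "apply_moves", "arguments": {
  "increments": [
    [0,0,0,0],
    [0,0,0,0],
    [0,0,0,0],
    [0,0,0,0],
    [0,0,0,0]
  ],
  "jaw": 0
}}

```text
clock: 7.55
tcp_pos: [0.462, -0.2813, 0.0272]
eef_rot: [180.0, -0.0, -170.6]
ft_force: [-0.3, -0.8, 0.2]
grip_width: 1.004
```

Request:
{"name": "apply_moves", "arguments": {
  "increments": [
    [0,0,-20,0],
    [0,0,-35,0],
    [0,0,-35,0],
    [0,0,-30,0],
    [0,0,0,0]
  ]
}}

```text
clock: 8.05
tcp_pos: [0.464, -0.2825, 0.1513]
eef_rot: [-179.8, 0.3, -170.6]
ft_force: [0.6, -0.1, 0.6]
grip_width: 1.002
```

```bash
python3 -c "
from h import *
plan(593,327,140,184.5)"
```

```text
clock 8.05 at [ 464.  -282.5  151.3] yaw -170.65 j [-31.  17.  -8.  65.   0. -41.] w 1.002 F [ 0.6 -0.1  0.6]
[[-16.2, 41.5, 0.8, 0.0061], [-15.9, 41.5, 0.8, 0.0061], [-15.7, 41.7, 0.8, 0.0061], [-15.4, 41.7, 0.8, 0.0061], [-15.1, 41.9, 0.8, 0.0061]]
[[-14.9, 41.9, 0.9, 0.0061], [-14.7, 42.0, 0.8, 0.0061], [-14.4, 42.1, 0.8, 0.0061], [-14.1, 42.2, 0.8, 0.0061], [-13.9, 42.3, 0.8, 0.0061]]
[[-13.7, 42.3, 0.8, 0.0061], [-13.3, 42.5, 0.8, 0.0061], [-13.1, 42.5, 0.8, 0.0061], [-12.9, 42.6, 0.8, 0.0061]]
```

Request:
{"name": "apply_moves", "arguments": {
  "increments": [
    [-16,42,0,0.006],
    [-16,42,0,0.006],
    [-16,42,0,0.006],
    [-15,42,0,0.006],
    [-15,42,0,0.006]
  ],
  "jaw": 60
}}

```text
clock: 8.55
tcp_pos: [0.5072, -0.0602, 0.1466]
eef_rot: [180.0, -0.0, -172.4]
ft_force: [1.5, -0.2, 0.2]
grip_width: 0.762
```

Request:
{"name": "apply_moves", "arguments": {
  "increments": [
    [-15,42,0,0.006],
    [-15,42,0,0.006],
    [-15,42,0,0.006],
    [-14,42,0,0.006],
    [-14,42,0,0.006]
  ]
}}

```text
clock: 9.05
tcp_pos: [0.5543, 0.1572, 0.1465]
eef_rot: [-180.0, -0.1, -174.1]
ft_force: [0.9, -0.3, 1.3]
grip_width: 0.765
```

Request:
{"name": "apply_moves", "arguments": {
  "increments": [
    [-14,42,0,0.006],
    [-13,42,0,0.006],
    [-13,42,0,0.006],
    [-12,40,0,0.006],
    [0,0,0,0]
  ]
}}

```text
clock: 9.55
tcp_pos: [0.5907, 0.3303, 0.1453]
eef_rot: [179.9, -0.0, -175.2]
ft_force: [1.0, -0.8, -0.5]
grip_width: 0.764
```

```bash
python3 -c "
from h import *
im=snap('top','t2');cv2.imwrite('pics/t2c.png',crop(im,340,165,460,275))
plan(593,327.5,110,184.5)"
```

```text
clock 9.6 at [590.2 327.8 145.4] yaw -175.29 j [29. 31. 13. 72.  0. 24.] w 0.764 F [ 0.1 -1.2 -1. ]
[[-2.7, -0.5, 35.4, 0.0037]]
```

View pics/t2c.png

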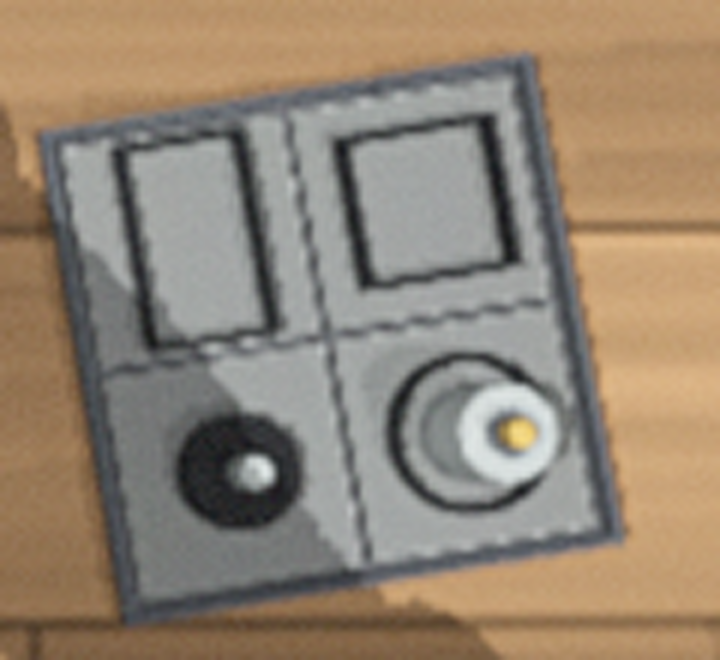

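The crop shows the pump upright in the round well, spout at (518,432) of the crop, about (426,237) in the image. Next is the coil.

Request:
{"name": "apply_moves", "arguments": {
  "increments": [
    [-3,0,20,0.004],
    [0,0,35,0],
    [0,0,35,0],
    [0,0,25,0],
    [0,0,14,0]
  ]
}}

```text
clock: 10.1
tcp_pos: [0.5921, 0.3237, 0.0155]
eef_rot: [-179.9, -0.2, -175.7]
ft_force: [-0.1, -0.2, 0.4]
grip_width: 0.766
```

Request:
{"name": "apply_moves", "arguments": {
  "increments": [
    [0,0,0,0],
    [0,0,0,0],
    [0,0,0,0],
    [0,0,0,0],
    [0,0,0,0]
  ],
  "jaw": 255
}}

```text
clock: 10.6
tcp_pos: [0.5941, 0.326, 0.0192]
eef_rot: [180.0, 0.1, -175.7]
ft_force: [-0.8, -0.3, -1.7]
grip_width: 0.466
```

Request:
{"name": "apply_moves", "arguments": {
  "increments": [
    [0,0,0,0],
    [0,0,0,0],
    [0,0,0,0]
  ]
}}

```text
clock: 10.9
tcp_pos: [0.5939, 0.326, 0.0189]
eef_rot: [180.0, 0.0, -175.7]
ft_force: [-0.6, -0.2, 3.7]
grip_width: 0.457
```

```bash
python3 -c "
from h import *
print(ray('top',(426.3,237),.084))
im=snap('side','s2');cv2.imwrite('pics/s2c.png',crop(im,150,210,260,310))
plan(563,-264.5,128,189.2)"
```

```text
[ 0.4603527  -0.28005352]
clock 10.95 at [593.9 325.9  18.9] yaw -175.69 j [29. 35.  2. 57.  0. 24.] w 0.463 F [-1.2 -0.2  4.2]
[[5.4, -41.9, -7.8, -0.0061], [5.6, -41.8, -7.8, -0.0061], [5.9, -41.9, -7.8, -0.0061], [6.1, -41.7, -7.8, -0.0061], [6.4, -41.8, -7.8, -0.0061]]
[[6.7, -41.7, -7.8, -0.0061], [6.9, -41.7, -7.8, -0.0061], [7.1, -41.6, -7.7, -0.0061], [7.4, -41.6, -7.8, -0.0061], [7.7, -41.5, -7.8, -0.0061]]
[[7.9, -41.5, -7.8, -0.0061], [8.2, -41.4, -7.8, -0.0061], [8.4, -41.4, -7.8, -0.0061], [8.7, -41.3, -7.8, -0.0061]]
```

View pics/s2c.png

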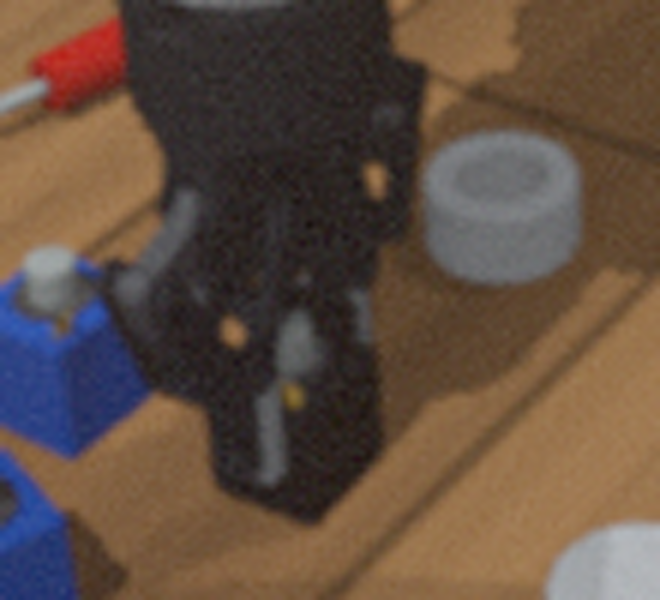

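The crop shows the jaws around the black coil, with its core at about (297,345) of the crop and the blue blocks clear. The pump's spout measures (460,−280), centred in its well. I'll lift the coil and carry it.

Request:
{"name": "apply_moves", "arguments": {
  "increments": [
    [0,0,-20,0],
    [0,0,-35,0],
    [0,0,-35,0],
    [0,0,-30,0],
    [0,0,0,0]
  ]
}}

```text
clock: 11.45
tcp_pos: [0.5956, 0.3268, 0.1429]
eef_rot: [179.8, 0.4, -175.7]
ft_force: [1.1, -0.7, -0.6]
grip_width: 0.46
```

Request:
{"name": "apply_moves", "arguments": {
  "increments": [
    [5,-30,0,-0.006],
    [6,-42,0,-0.006],
    [6,-43,0,-0.006],
    [6,-43,0,-0.006],
    [6,-43,0,-0.006]
  ]
}}

```text
clock: 11.95
tcp_pos: [0.5815, 0.1214, 0.1372]
eef_rot: [-180.0, -0.1, -173.9]
ft_force: [1.3, 0.3, -1.5]
grip_width: 0.456
```

Request:
{"name": "apply_moves", "arguments": {
  "increments": [
    [7,-43,0,-0.006],
    [7,-43,0,-0.006],
    [7,-43,0,-0.006],
    [7,-43,0,-0.006],
    [8,-43,0,-0.006]
  ]
}}

```text
clock: 12.45
tcp_pos: [0.571, -0.0964, 0.1373]
eef_rot: [180.0, -0.1, -172.2]
ft_force: [0.3, 0.7, -2.0]
grip_width: 0.458
```

Request:
{"name": "apply_moves", "arguments": {
  "increments": [
    [8,-43,0,-0.006],
    [8,-43,0,-0.006],
    [8,-43,0,-0.006],
    [8,-35,0,-0.006],
    [0,0,0,0]
  ]
}}

```text
clock: 12.95
tcp_pos: [0.5626, -0.2657, 0.1368]
eef_rot: [-180.0, -0.1, -171.1]
ft_force: [-0.3, 0.5, -2.1]
grip_width: 0.463
```

Request:
{"name": "apply_moves", "arguments": {
  "increments": [
    [0,0,0,0],
    [0,0,0,0]
  ]
}}

```text
clock: 13.15
tcp_pos: [0.5633, -0.2607, 0.1375]
eef_rot: [179.9, -0.1, -170.9]
ft_force: [0.6, 1.1, -1.4]
grip_width: 0.457
```

```bash
python3 -c "
from h import *
plan(563,-264.5,128,189.2)"
```

```text
clock 13.15 at [ 563.3 -260.7  137.5] yaw -170.85 j [-25.  25.   3.  68.   0. -34.] w 0.457 F [ 0.6  1.1 -1.4]
[[0.9, -3.7, 9.5, -0.0009]]
```

Request:
{"name": "apply_moves", "arguments": {
  "increments": [
    [0,-4,25,0],
    [0,0,35,0],
    [0,0,25,0],
    [0,0,14,0],
    [0,0,4,0]
  ]
}}

```text
clock: 13.65
tcp_pos: [0.5634, -0.2635, 0.0334]
eef_rot: [179.9, -0.2, -170.8]
ft_force: [0.2, 0.1, -2.4]
grip_width: 0.458
```

Request:
{"name": "apply_moves", "arguments": {
  "increments": [
    [0,0,2,0],
    [0,0,1,0],
    [0,0,1,0],
    [0,0,0,0]
  ]
}}

```text
clock: 14.05
tcp_pos: [0.5647, -0.2657, 0.032]
eef_rot: [-180.0, 0.1, -170.9]
ft_force: [1.5, 0.5, -2.1]
grip_width: 0.461
```

Request:
{"name": "apply_moves", "arguments": {
  "increments": [
    [0,0,1,0],
    [0,0,1,0],
    [0,0,0,0]
  ]
}}

```text
clock: 14.35
tcp_pos: [0.5642, -0.2656, 0.0292]
eef_rot: [180.0, -0.0, -170.9]
ft_force: [-0.4, 0.3, -1.8]
grip_width: 0.462
```

Request:
{"name": "apply_moves", "arguments": {
  "increments": [
    [0,0,1,0],
    [0,0,0,0]
  ]
}}

```text
clock: 14.55
tcp_pos: [0.5643, -0.2657, 0.0289]
eef_rot: [-180.0, 0.0, -170.9]
ft_force: [-2.2, 0.5, 4.1]
grip_width: 0.468
```

Contact, so I'll release, retreat and go to the transformer.

Request:
{"name": "apply_moves", "arguments": {
  "increments": [
    [0,0,0,0],
    [0,0,0,0],
    [0,0,0,0],
    [0,0,0,0],
    [0,0,0,0]
  ],
  "jaw": 0
}}

```text
clock: 15.05
tcp_pos: [0.5643, -0.2656, 0.0282]
eef_rot: [180.0, -0.0, -170.9]
ft_force: [0.2, -0.1, 0.3]
grip_width: 1.003
```

Request:
{"name": "apply_moves", "arguments": {
  "increments": [
    [0,0,-20,0],
    [0,0,-35,0],
    [0,0,-35,0],
    [0,0,-20,0],
    [0,0,0,0]
  ]
}}

```text
clock: 15.55
tcp_pos: [0.5659, -0.2663, 0.1417]
eef_rot: [-179.8, 0.3, -170.9]
ft_force: [0.3, -0.5, -0.0]
grip_width: 1.005
```

```bash
python3 -c "
from h import *
plan(471.5,78.5,135,175.5)"
```

```text
clock 15.55 at [ 565.9 -266.3  141.7] yaw -170.87 j [-25.  25.   4.  68.   0. -34.] w 1.005 F [ 0.3 -0.5 -0. ]
[[4.8, 44.4, 0.8, 0.0297], [6.2, 44.3, 0.9, 0.0297], [7.4, 44.1, 0.8, 0.0297], [8.8, 43.8, 0.9, 0.0297], [10.0, 43.5, 0.8, 0.0297]]
[[11.4, 43.3, 0.8, 0.0297], [12.6, 42.8, 0.9, 0.0297], [13.9, 42.5, 0.8, 0.0297]]
```

Request:
{"name": "apply_moves", "arguments": {
  "increments": [
    [5,44,0,0.03],
    [6,44,0,0.03],
    [7,44,0,0.03],
    [9,44,0,0.03],
    [10,43,0,0.03]
  ]
}}

```text
clock: 16.05
tcp_pos: [0.5045, -0.0496, 0.1374]
eef_rot: [180.0, -0.1, -179.6]
ft_force: [0.1, 0.0, -0.1]
grip_width: 0.999
```

Request:
{"name": "apply_moves", "arguments": {
  "increments": [
    [11,43,0,0.03],
    [13,43,0,0.03],
    [14,42,0,0.03],
    [0,0,0,0],
    [0,0,0,0]
  ]
}}

```text
clock: 16.55
tcp_pos: [0.4698, 0.0785, 0.1377]
eef_rot: [-180.0, -0.0, 175.5]
ft_force: [0.1, -0.7, -0.3]
grip_width: 0.998
```

```bash
python3 -c "
from h import *
im=snap('top','t3');cv2.imwrite('pics/t3c.png',crop(im,340,165,460,275))
plan(471.5,78.5,100,175.5)"
```

```text
clock 16.6 at [470.2  77.6 137.8] yaw 175.45 j [  9.  12. -17.  61.  -0.  14.] w 1.002 F [-0.7 -0.1 -1. ]
[[-1.2, 1.0, 37.8, -0.0009]]
```

View pics/t3c.png

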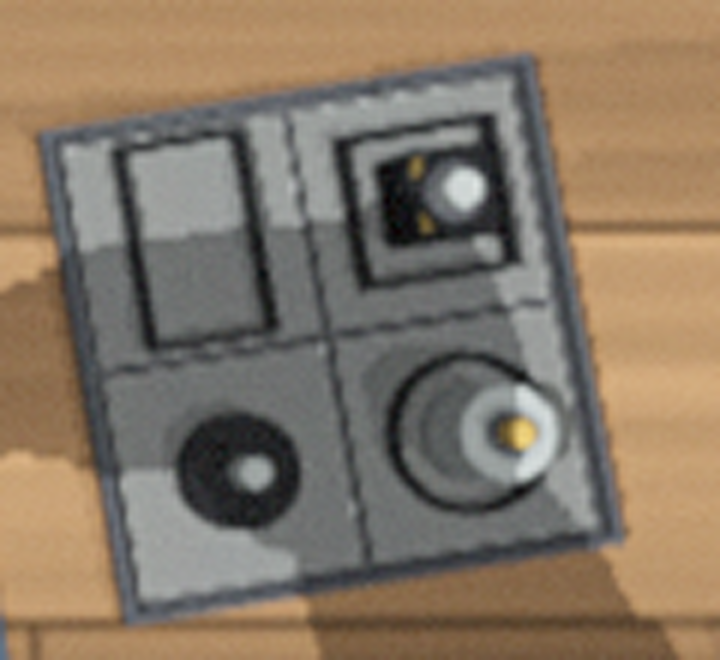

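The coil sits upright and square in the square well, its core at crop (463,188). Now I'll grasp the transformer.

Request:
{"name": "apply_moves", "arguments": {
  "increments": [
    [-1,1,20,0],
    [0,0,35,0],
    [0,0,35,0],
    [0,0,22,0],
    [0,0,12,0]
  ]
}}

```text
clock: 17.1
tcp_pos: [0.4705, 0.0768, 0.012]
eef_rot: [-179.9, -0.2, 175.2]
ft_force: [-0.1, -1.0, 0.3]
grip_width: 1.0
```

Request:
{"name": "apply_moves", "arguments": {
  "increments": [
    [0,0,0,0],
    [0,0,0,0],
    [0,0,0,0],
    [0,0,0,0],
    [0,0,0,0]
  ],
  "jaw": 255,
  "squeeze": 50
}}

```text
clock: 17.6
tcp_pos: [0.4724, 0.0785, 0.0153]
eef_rot: [180.0, 0.1, 175.4]
ft_force: [-1.2, -1.7, 5.7]
grip_width: 0.365
```

Request:
{"name": "apply_moves", "arguments": {
  "increments": [
    [0,0,0,0],
    [0,0,0,0],
    [0,0,0,0],
    [0,0,0,0]
  ]
}}

```text
clock: 18.0
tcp_pos: [0.4724, 0.0785, 0.0153]
eef_rot: [-180.0, 0.1, 175.4]
ft_force: [1.0, -1.9, 7.2]
grip_width: 0.366
```

```bash
python3 -c "
from h import *
print('coil',ray('top',(417.1,196.3),.07))
im=snap('side','s3');cv2.imwrite('pics/s3c.png',crop(im,260,170,370,270))
plan(547,-162.3,130,189.2)"
```

```text
coil [ 0.56335588 -0.26516121]
clock 18.05 at [472.4  78.5  15.3] yaw 175.36 j [  9.  19. -28.  43.  -0.  14.] w 0.366 F [-0.2 -1.9  6.7]
[[-13.4, -33.4, -16.4, -0.0345], [-12.3, -33.9, -16.4, -0.0345], [-11.0, -34.3, -16.4, -0.0345], [-9.9, -34.6, -16.3, -0.0345], [-8.7, -34.9, -16.4, -0.0345]]
[[-7.5, -35.3, -16.4, -0.0345], [-6.2, -35.4, -16.4, -0.0345]]
```

View pics/s3c.png

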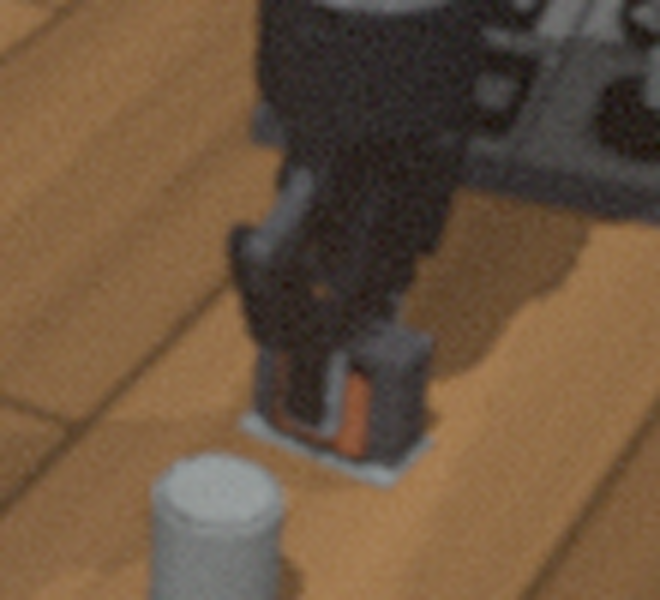

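The crop shows the jaws closed on the copper winding near (315,390), the foot plate flat. The coil's core measures (563,−265), centred. I'll lift the transformer and carry it to the oblong well.

Request:
{"name": "apply_moves", "arguments": {
  "increments": [
    [0,0,-20,0],
    [0,0,-35,0],
    [0,0,-35,0],
    [0,0,-30,0],
    [0,0,0,0]
  ]
}}

```text
clock: 18.55
tcp_pos: [0.4736, 0.079, 0.1381]
eef_rot: [179.9, 0.4, 175.4]
ft_force: [0.8, 0.0, -2.0]
grip_width: 0.365
```

Request:
{"name": "apply_moves", "arguments": {
  "increments": [
    [-13,-33,0,-0.035],
    [-12,-34,0,-0.035],
    [-11,-34,0,-0.035],
    [-10,-35,0,-0.035],
    [-9,-35,0,-0.035]
  ]
}}

```text
clock: 19.05
tcp_pos: [0.5243, -0.0944, 0.1331]
eef_rot: [180.0, -0.1, -174.5]
ft_force: [1.4, 0.3, -2.0]
grip_width: 0.365
```

Request:
{"name": "apply_moves", "arguments": {
  "increments": [
    [-7,-35,0,-0.035],
    [-6,-30,0,-0.035],
    [0,0,0,0],
    [0,0,0,0]
  ]
}}

```text
clock: 19.45
tcp_pos: [0.544, -0.1566, 0.1328]
eef_rot: [179.9, -0.1, -170.7]
ft_force: [0.1, 0.0, -4.0]
grip_width: 0.365
```

```bash
python3 -c "
from h import *
plan(547,-162.3,130,189.2)"
```

```text
clock 19.45 at [ 544.  -156.6  132.8] yaw -170.69 j [-16.  21.  -6.  64.   0. -25.] w 0.365 F [ 0.1  0.  -4. ]
[[-2.0, -6.1, 2.8, 0.0019]]
```

Request:
{"name": "apply_moves", "arguments": {
  "increments": [
    [-2,-6,20,0],
    [0,0,35,0],
    [0,0,25,0],
    [0,0,16,0],
    [0,0,5,0]
  ]
}}

```text
clock: 19.95
tcp_pos: [0.5458, -0.1602, 0.031]
eef_rot: [179.9, -0.2, -170.5]
ft_force: [0.0, 0.7, -2.7]
grip_width: 0.368
```

Request:
{"name": "apply_moves", "arguments": {
  "increments": [
    [0,0,2,0],
    [0,0,1,0],
    [0,0,1,0],
    [0,0,0,0]
  ]
}}

```text
clock: 20.35
tcp_pos: [0.5481, -0.1619, 0.03]
eef_rot: [-180.0, 0.1, -170.6]
ft_force: [-0.6, -0.0, -2.9]
grip_width: 0.368
```

Request:
{"name": "apply_moves", "arguments": {
  "increments": [
    [0,0,1,0],
    [0,0,1,0],
    [0,0,1,0],
    [0,0,0,0]
  ]
}}

```text
clock: 20.75
tcp_pos: [0.5476, -0.1619, 0.0261]
eef_rot: [180.0, -0.0, -170.6]
ft_force: [-0.1, 1.2, -2.7]
grip_width: 0.367
```

Request:
{"name": "apply_moves", "arguments": {
  "increments": [
    [0,0,1,0],
    [0,0,0,0],
    [0,0,0,0]
  ]
}}

```text
clock: 21.05
tcp_pos: [0.5478, -0.1619, 0.0253]
eef_rot: [180.0, -0.0, -170.6]
ft_force: [-0.8, -0.6, -1.3]
grip_width: 0.367
```

Request:
{"name": "apply_moves", "arguments": {
  "increments": [
    [0,0,1,0],
    [0,0,0,0],
    [0,0,0,0]
  ]
}}

```text
clock: 21.35
tcp_pos: [0.5478, -0.1619, 0.0253]
eef_rot: [-180.0, 0.0, -170.6]
ft_force: [-3.7, 0.7, 10.7]
grip_width: 0.369
```

Request:
{"name": "apply_moves", "arguments": {
  "increments": [
    [0,0,0,0],
    [0,0,0,0],
    [0,0,0,0],
    [0,0,0,0],
    [0,0,0,0]
  ],
  "jaw": 0
}}

```text
clock: 21.85
tcp_pos: [0.5478, -0.1619, 0.0242]
eef_rot: [180.0, -0.0, -170.6]
ft_force: [0.4, 0.2, 0.2]
grip_width: 0.999
```

Request:
{"name": "apply_moves", "arguments": {
  "increments": [
    [0,0,-20,0],
    [0,0,-35,0],
    [0,0,-35,0],
    [0,0,-20,0],
    [0,0,0,0]
  ]
}}

```text
clock: 22.35
tcp_pos: [0.5495, -0.1624, 0.1374]
eef_rot: [-179.9, 0.3, -170.6]
ft_force: [1.1, -1.4, -1.0]
grip_width: 1.001
```

```bash
python3 -c "
from h import *
plan(609.5,193,135,189.2)"
```

```text
clock 22.35 at [ 549.5 -162.4  137.4] yaw -170.59 j [-16.  21.  -5.  64.   0. -26.] w 1.001 F [ 1.1 -1.4 -1. ]
[[-13.0, 37.9, 0.3, 0.0004], [-13.0, 37.8, 0.2, 0.0004], [-13.0, 37.9, 0.3, 0.0004], [-13.0, 37.9, 0.3, 0.0004], [-13.0, 37.9, 0.2, 0.0004]]
[[-12.9, 37.9, 0.3, 0.0004], [-13.0, 37.9, 0.3, 0.0004], [-12.9, 37.9, 0.2, 0.0004], [-12.9, 37.9, 0.3, 0.0004]]
```

Request:
{"name": "apply_moves", "arguments": {
  "increments": [
    [-13,38,0,0],
    [-13,38,0,0],
    [-13,38,0,0],
    [-13,38,0,0],
    [-13,38,0,0]
  ]
}}

```text
clock: 22.85
tcp_pos: [0.5804, 0.0377, 0.1332]
eef_rot: [180.0, -0.1, -170.6]
ft_force: [0.3, 0.0, 0.5]
grip_width: 0.998
```

Request:
{"name": "apply_moves", "arguments": {
  "increments": [
    [-13,38,0,0],
    [-13,38,0,0],
    [-13,38,0,0],
    [-13,38,0,0],
    [0,0,0,0]
  ]
}}

```text
clock: 23.35
tcp_pos: [0.6073, 0.199, 0.1327]
eef_rot: [179.9, -0.0, -170.3]
ft_force: [1.0, 0.1, -0.3]
grip_width: 1.002
```

```bash
python3 -c "
from h import *
im=snap('top','t4');cv2.imwrite('pics/t4c.png',crop(im,340,165,460,275))
plan(609.5,193,100,189.2)"
```

```text
clock 23.4 at [606.8 196.8 132.7] yaw -170.4 j [18. 27.  5. 68.  0.  8.] w 1.0 F [-0.6 -0.4 -0.2]
[[-2.0, -4.2, 32.7, 0.007]]
```

View pics/t4c.png

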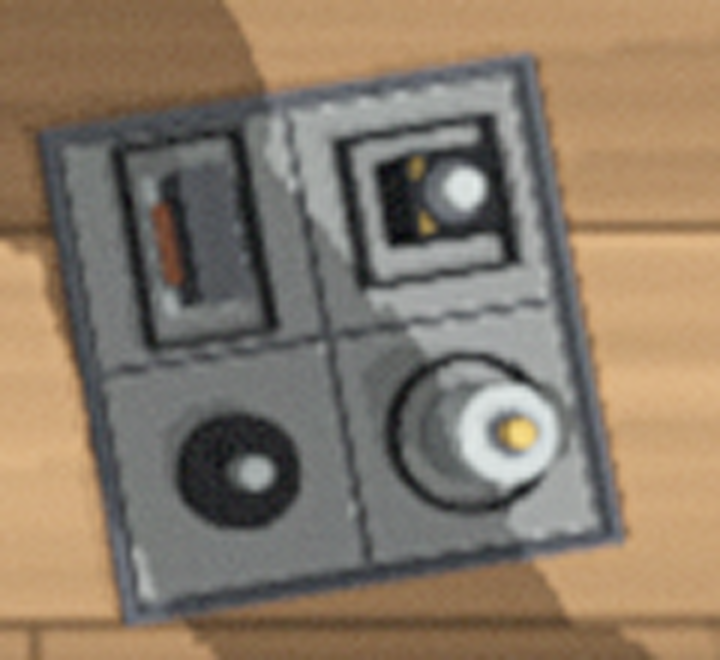

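The transformer lies lengthways inside the oblong well, foot corners inside the walls. Next is the collar.

Request:
{"name": "apply_moves", "arguments": {
  "increments": [
    [-2,-3,20,0],
    [0,0,35,0],
    [0,0,35,0],
    [0,0,27,0],
    [0,0,10,0]
  ]
}}

```text
clock: 23.9
tcp_pos: [0.6074, 0.19, 0.0039]
eef_rot: [-179.9, -0.3, -170.7]
ft_force: [-1.0, 0.5, 0.3]
grip_width: 0.997
```

Request:
{"name": "apply_moves", "arguments": {
  "increments": [
    [0,0,0,0],
    [0,0,0,0]
  ]
}}

```text
clock: 24.1
tcp_pos: [0.6104, 0.1916, 0.0083]
eef_rot: [180.0, 0.1, -170.6]
ft_force: [0.2, -0.1, 0.9]
grip_width: 1.0
```

```bash
python3 -c "
from h import *
plan(609.5,193,4,189.2)"
```

```text
clock 24.1 at [610.4 191.6   8.3] yaw -170.63 j [17. 33. -5. 52.  0.  8.] w 1.0 F [ 0.2 -0.1  0.9]
[[0.6, 1.5, 4.3, 0.003]]
```

Request:
{"name": "apply_moves", "arguments": {
  "increments": [
    [1,1,4,0],
    [0,0,0,0]
  ]
}}

```text
clock: 24.3
tcp_pos: [0.609, 0.193, 0.0041]
eef_rot: [180.0, 0.1, -170.6]
ft_force: [0.2, -0.3, -1.1]
grip_width: 1.003
```

Request:
{"name": "apply_moves", "arguments": {
  "increments": [
    [0,0,0,0],
    [0,0,0,0],
    [0,0,0,0],
    [0,0,0,0],
    [0,0,0,0]
  ],
  "jaw": 255,
  "squeeze": 40
}}

```text
clock: 24.8
tcp_pos: [0.6089, 0.1929, 0.0041]
eef_rot: [180.0, 0.0, -170.6]
ft_force: [-1.9, -1.1, 5.4]
grip_width: 0.617
```

Request:
{"name": "apply_moves", "arguments": {
  "increments": [
    [0,0,0,0],
    [0,0,0,0]
  ]
}}

```text
clock: 25.0
tcp_pos: [0.6089, 0.1929, 0.0041]
eef_rot: [180.0, 0.1, -170.6]
ft_force: [-2.1, -1.7, 5.0]
grip_width: 0.613
```

```bash
python3 -c "
from h import *
im=snap('side','s4');cv2.imwrite('pics/s4c.png',crop(im,180,180,290,280))
plan(444.7,-178.4,145,189.2)"
```

```text
clock 25.05 at [608.9 192.9   4.1] yaw -170.58 j [18. 33. -5. 52. -0.  8.] w 0.622 F [-1.  -0.4  5.2]
[[22.3, -33.9, -14.1, 0.0004], [22.2, -34.0, -14.1, 0.0004], [22.3, -34.0, -14.1, 0.0004], [22.2, -33.9, -14.0, 0.0004], [22.2, -34.0, -14.1, 0.0004]]
[[22.2, -34.0, -14.1, 0.0004], [22.2, -34.0, -14.1, 0.0004], [22.2, -34.0, -14.1, 0.0004], [22.2, -34.0, -14.1, 0.0004], [22.1, -34.0, -14.1, 0.0004]]
```

View pics/s4c.png

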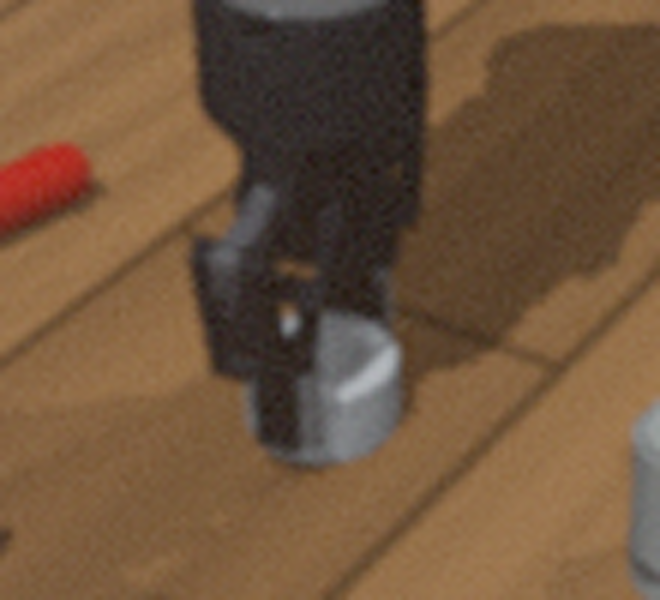

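The crop shows the jaws on the collar at about (290,400), collar flat; the opening of 0.62 is about 53 mm. I'll lift it and carry it to the post.

Request:
{"name": "apply_moves", "arguments": {
  "increments": [
    [0,0,-20,0],
    [0,0,-35,0],
    [0,0,-35,0],
    [0,0,-35,0],
    [0,0,-15,0]
  ]
}}

```text
clock: 25.55
tcp_pos: [0.6098, 0.1932, 0.147]
eef_rot: [180.0, 0.2, -170.6]
ft_force: [-0.2, 1.2, -1.7]
grip_width: 0.617
```

Request:
{"name": "apply_moves", "arguments": {
  "increments": [
    [22,-34,0,0],
    [22,-34,0,0],
    [22,-34,0,0],
    [22,-34,0,0],
    [22,-34,0,0]
  ]
}}

```text
clock: 26.05
tcp_pos: [0.5269, 0.0059, 0.1433]
eef_rot: [180.0, -0.0, -170.6]
ft_force: [-0.1, -0.1, -1.9]
grip_width: 0.618
```

Request:
{"name": "apply_moves", "arguments": {
  "increments": [
    [22,-34,0,0],
    [22,-34,0,0],
    [22,-34,0,0],
    [22,-34,0,0],
    [22,-34,0,0]
  ]
}}

```text
clock: 26.55
tcp_pos: [0.4462, -0.1799, 0.1435]
eef_rot: [-180.0, 0.0, -170.6]
ft_force: [0.8, -0.2, -2.7]
grip_width: 0.615
```

Request:
{"name": "apply_moves", "arguments": {
  "increments": [
    [0,0,0,0],
    [0,0,0,0],
    [0,0,0,0]
  ]
}}

```text
clock: 26.85
tcp_pos: [0.4474, -0.1781, 0.1433]
eef_rot: [180.0, 0.0, -170.6]
ft_force: [0.3, 0.2, -2.1]
grip_width: 0.618
```

```bash
python3 -c "
from h import *
plan(444.7,-178.4,65,189.2)"
```

```text
clock 26.85 at [ 447.4 -178.1  143.3] yaw -170.58 j [-22.  12. -16.  62.   0. -31.] w 0.618 F [ 0.3  0.2 -2.1]
[[1.3, 0.1, 39.2, 0.002], [1.4, 0.0, 39.1, 0.002]]
```

Request:
{"name": "apply_moves", "arguments": {
  "increments": [
    [3,0,25,0],
    [0,0,30,0],
    [0,0,20,0],
    [0,0,0,0],
    [0,0,0,0]
  ]
}}

```text
clock: 27.35
tcp_pos: [0.4446, -0.1782, 0.0686]
eef_rot: [180.0, -0.0, -170.5]
ft_force: [-0.1, 0.7, -1.4]
grip_width: 0.62
```

```bash
python3 -c "
from h import *
im=snap('side','s5');cv2.imwrite('pics/s5c.png',crop(im,310,110,420,210))
plan(444.7,-178.4,32,189.2)"
```

```text
clock 27.4 at [ 445.  -178.6   69.1] yaw -170.52 j [-22.  16. -23.  51.   0. -31.] w 0.619 F [-0.2  0.5 -1.7]
[[0.3, 0.3, 37.1, 0.0049]]
```

View pics/s5c.png

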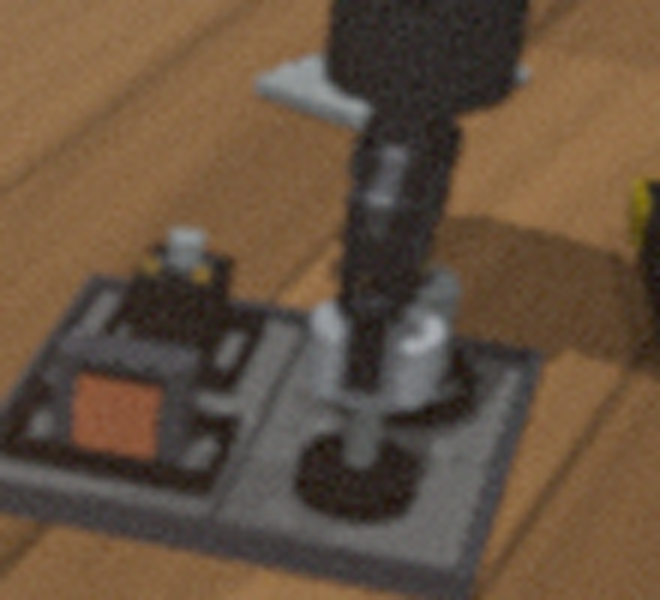

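The collar is level, with the post at (360,430) of the crop and its hole above the post. I'll lower it.

Request:
{"name": "apply_moves", "arguments": {
  "increments": [
    [0,0,12,0],
    [0,0,12,0],
    [0,0,8,0],
    [0,0,2,0],
    [0,0,0,0]
  ]
}}

```text
clock: 27.9
tcp_pos: [0.4445, -0.1791, 0.0347]
eef_rot: [-180.0, 0.0, -170.6]
ft_force: [0.3, 0.3, -2.0]
grip_width: 0.621
```

Request:
{"name": "apply_moves", "arguments": {
  "increments": [
    [0,0,1,0],
    [0,0,1,0],
    [0,0,1,0],
    [0,0,0,0],
    [0,0,0,0]
  ]
}}

```text
clock: 28.4
tcp_pos: [0.4442, -0.1791, 0.0313]
eef_rot: [180.0, -0.0, -170.6]
ft_force: [-0.1, -0.2, -0.9]
grip_width: 0.618
```

Request:
{"name": "apply_moves", "arguments": {
  "increments": [
    [0,0,1,0],
    [0,0,0,0],
    [0,0,0,0]
  ]
}}

```text
clock: 28.7
tcp_pos: [0.4441, -0.179, 0.0303]
eef_rot: [180.0, -0.0, -170.6]
ft_force: [-0.2, -0.1, -1.4]
grip_width: 0.621
```

Request:
{"name": "apply_moves", "arguments": {
  "increments": [
    [0,0,0.5,0],
    [0,0,0,0]
  ]
}}

```text
clock: 28.9
tcp_pos: [0.4442, -0.1791, 0.0301]
eef_rot: [-180.0, 0.0, -170.6]
ft_force: [-1.3, 1.1, 5.3]
grip_width: 0.616
```

Contact at the expected height. Release and retreat.

Request:
{"name": "apply_moves", "arguments": {
  "increments": [
    [0,0,0,0],
    [0,0,0,0],
    [0,0,0,0],
    [0,0,0,0],
    [0,0,0,0]
  ],
  "jaw": 0
}}

```text
clock: 29.4
tcp_pos: [0.4442, -0.179, 0.0298]
eef_rot: [180.0, -0.0, -170.6]
ft_force: [0.4, -0.1, -0.2]
grip_width: 1.002
```

Request:
{"name": "apply_moves", "arguments": {
  "increments": [
    [0,0,-20,0],
    [0,0,-35,0],
    [0,0,-40,0],
    [0,0,-40,0],
    [0,0,-20,0]
  ]
}}

```text
clock: 29.9
tcp_pos: [0.4452, -0.1795, 0.1881]
eef_rot: [-179.9, 0.2, -170.6]
ft_force: [-0.2, -0.5, 0.2]
grip_width: 1.0
```

Request:
{"name": "apply_moves", "arguments": {
  "increments": [
    [10,40,0,0],
    [10,40,0,0],
    [10,40,0,0],
    [10,40,0,0],
    [10,40,0,0]
  ]
}}

```text
clock: 30.4
tcp_pos: [0.3613, 0.0112, 0.1849]
eef_rot: [180.0, 0.0, -170.6]
ft_force: [1.0, 1.3, 0.7]
grip_width: 1.002
```

Request:
{"name": "apply_moves", "arguments": {
  "increments": [
    [0,0,0,0],
    [0,0,0,0],
    [0,0,0,0]
  ]
}}

```text
clock: 30.7
tcp_pos: [0.3626, 0.0097, 0.1849]
eef_rot: [-180.0, 0.0, -170.6]
ft_force: [-0.4, -0.5, 0.1]
grip_width: 1.0
```

```bash
python3 -c "
from h import *
im=snap('top','t5');a=crop(im,340,165,460,275)
im2=snap('side','s6');b=crop(im2,300,140,410,215)
cv2.imwrite('pics/t5c.png',a);cv2.imwrite('pics/s6c.png',b)"
```

```text
(no output)
```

View pics/t5c.png

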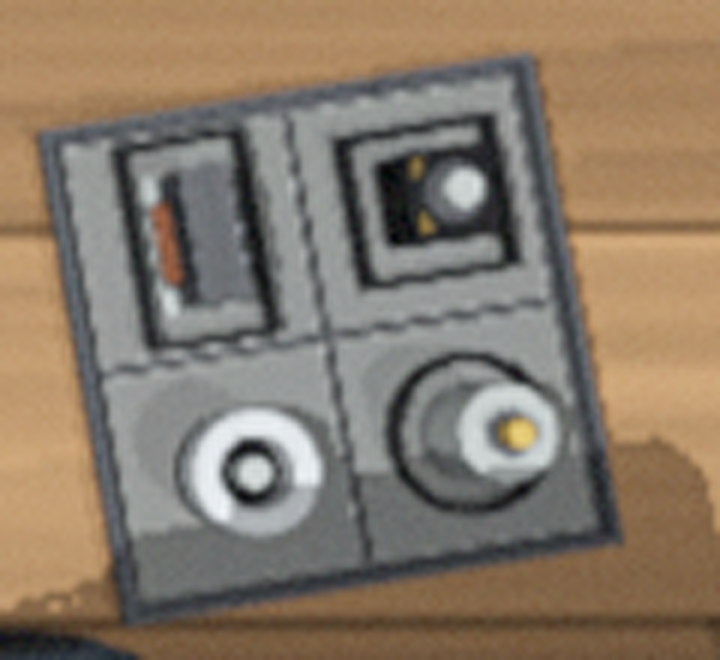

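View pics/s6c.png

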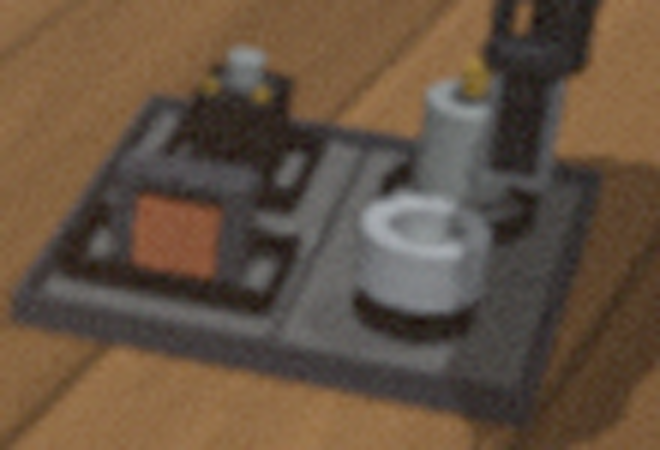

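View pics/t5.png

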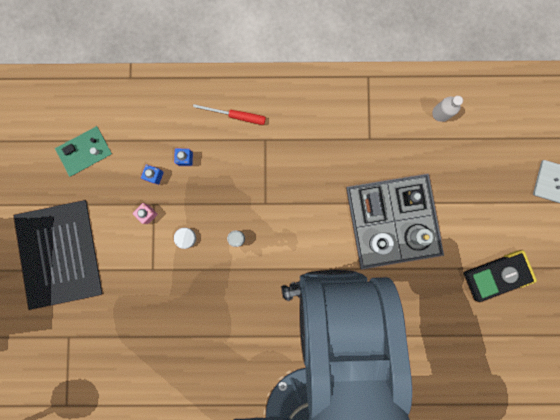

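The top crop shows all four parts seated: collar round the post at (255,470), pump spout (518,432), coil core (463,188), transformer inside its walls. The side crop shows the collar flat on the pedestal at (415,300). In the full picture the can (236,239), disc (185,238) and blue and pink blocks have not moved.

```bash
python3 -c "
from h import *
print(order.sign_off())"
```

```text
the job is handed in; nothing more can be done
None
```

All four parts are in the kit tray, placed in the order you listed: pump in the round well, coil in the square well, transformer lengthways in the oblong well, and collar over the post. I handed the job in at about 31 s of the 106 s allowed, with the gripper open and clear of everything.

**Checks on the parts:**
- **Seating:** each part met the floor or pedestal at the height expected from its grasp, with contact forces of 4–11 N.
- **Position:** after placing, the pump measured (460, −280) mm and the coil (563, −265) mm, each within about 1 mm of its well centre. I checked the transformer and collar by eye only. The transformer's foot plate is inside the walls, and the collar is level on the pedestal with the post through its hole.
- **Left alone:** the plain can, the solid disc and the blue and pink coils are at the same pixels as at the start.

No check failed. The only disagreement was the arm settling up to about 4 mm off its commanded height after quick moves, so I lowered the last millimetres of each placing in small steps until contact.

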